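# Nest the insulating cups in the sprung holder, then hold its jaw open

## Task

Make up the set of white insulating cups in the sprung-jaw holder: while the jaw still grips the outer cup, set the middle cup down into it and the slim inner cup into that, lowering each to the floor of the next one rather than dropping it. Then pull the holder's bow handle straight out until the jaw's brass pointer stands over the black rider on the side rail, and finish holding the handle there, without letting go, so that the upright set stands free of the jaw for a colleague to lift out. Do not shift the rider, and leave the other things on the bench where they are.

Things in the scene. Friction and masses are not known exactly. Their poses are not given: they have to be found in the camera images.
- holder: sprung-jaw holder fixed to the bench: aluminium plate 200 x 150 x 12 mm (x -122 to +78), far fixed V jaw, moving V jaw on guide rods, coil spring, front bracket, pull rod and bow handle. Origin on the bench under the nest centre, where the outer cup stands on the plate (z 12 mm); +x runs from the handle to the fixed jaw, z up. Parts round the nest are under 55 mm high. The jaw opens along -x.
- jaw: moving jaw with pull rod, bow handle and pointer, one sliding part; origin on the bench at the nest centre when closed on the cup, axes as the holder's. Pulled along the holder's -x it travels up to 46 mm to a stop. Its spring grips the cup with 6 N and adds 200 N/m (10 to 14 N at the rider); let go, it snaps shut.
- handle (a point): centre of the horizontal cross bar of the dark steel bow handle (on the jaw): round, 12 mm thick, 78 mm clear between its legs, along the holder's y axis, 78 mm above the bench, 150 mm in front of the nest centre when closed; open below down to 46 mm above the bench. Can be pinched from above, fingers before and behind the bar.
- pointer (a point): middle of the underside of the brass pointer blade on the moving jaw, 4 mm wide, over the side rail at the holder's +y side; 41 mm above the bench
- mark (a point): middle of the top of the black rider clamped on the graduated side rail as the mark: 10 mm long along the rail, 34 mm above the bench, thumb screw on its outside. Lies 22 to 38 mm in front (holder's -x) of the closed pointer, in line with it; its x axis is the holder's. It does not stop the jaw.
- outer_cup: outer white insulating cup, open at the top: outside diameter 76, height 50, wall 3, floor 3 mm thick; standing on the holder's plate, gripped between the jaws. Origin at the centre of the underside, z up.
- middle_cup: middle white insulating cup, same shape: outside diameter 62, height 80, wall 2.5, floor 3 mm; standing loose on the bench, 60 to 130 g. Fits into the outer cup with 4 mm to spare all round, and stands 33 mm out of it. Origin at the centre of the underside, z up.
- inner_cup: slim inner white insulating cup, same shape: outside diameter 48, height 110, wall 2.5, floor 3 mm; standing loose on the bench, 45 to 100 g. Fits into the middle cup with 4.5 mm to spare all round, and stands 33 mm out of it. Origin at the centre of the underside, z up.
- finned_base: bystander: round aluminium tube base with radial fins, diameter 146, height 56 mm; origin under its centre
- amber_bottle: bystander: small amber glass bottle, diameter 42, height 85 mm; origin under its centre
- wash_bottle: bystander: clear plastic bottle with cap, diameter 68, height 120 mm; origin under its centre
- glass_dish: bystander: low covered glass dish, diameter 94, height 34 mm; origin under its centre
- screwdriver: bystander: screwdriver 180 mm long lying on the bench between the holder and the loose cups; origin under its middle
- solder_spool: bystander: small solder spool standing on its flange, diameter 52, height 32 mm; origin under its centre
- bit_case: bystander: flat bit case 75 x 120 x 24 mm; origin under its centre
Things that resemble listed ones, but are neither listed nor needed, are in the scene too. What is shaped like the inner_cup but purple is not meant.

How it is judged:
By the outcome, as a careful person would: the job done as asked, in the order asked, and still so for the second after the job is handed in, while the arm keeps its last pose, push and grip.
It also fails if it takes over 64 s, if anything falls off the work surface, if the arm or the gripper's body presses on something with over 40 N, if the wrist force passes 120 N, or if a joint passes its speed limit or range.

## Robot

A 6-joint arm with a two-finger parallel gripper is mounted at the origin on the work surface. World frame = base frame: x ahead of the robot, y to its left, z up, the work surface at z = 0. Lengths are in m, angles in rad, forces in N, time in s.
With the tool pointing down it reaches from about 0.35 to 0.775 m from the base axis. Payload 7.3 kg.
Tool frame: the origin (TCP) lies at the very end of the fingers, on their centre line; the grasp point (between the pads) lies grip_point_offset behind it (grip_point_offset is the distance from the TCP to the grasp point, in m); z points along the fingers, y is the direction in which the jaws open and shut (so a half turn about z gives the same grasp; the last joint's range is limited). The gripper opens to 92 mm and grips with 3 to 60 N. Pads are 19 mm wide; open, the fingers measure 130 mm over their backs; the gripper's body (75 mm by 190 mm) begins 47 mm behind the grasp point.
Start: joints at [1.098, 0.342, 1.524, -0, 1.275, -0.146], TCP at [0.169, 0.497, 0.227] pointing down, gripper open.
Joint ranges: [-2.53, 2.53], [-0.77, 2.02], [0.04, 2.7], [-1, 4.14], [0.28, 2.66], [-3.11, 3.11]. Speed limits (rad/s): [2.57, 2.57, 3.14, 3.14, 3.14, 3.14].

## Interface

Orientations are given as [roll, pitch, yaw] about the fixed x, y, z axes, in that order (R = Rz(yaw) Ry(pitch) Rx(roll)).
In Python, from cell import * gives the robot as it stands.
- The arm moves only by the shell command python3 -m inch 'ROWS' [OPENING] [FORCE]. ROWS is JSON, a list that holds one entry, the list of rows, each a list of 4 numbers: the shift along the tool's x, y, z in mm, then the turn about the tool's z in rad. In form: [[[x, y, z, roll], ...]]. A call has 1 to 10 rows; each row shifts and turns the commanded pose from where the row before left it, along the tool's axes as they then stand; what a row does not reach is not made up. A row lasts 1/8 s, in which the tool goes at most 62.5 mm and 10.7 degrees, less where a joint would pass 70% of its speed; a pose out of reach is approached as far as the arm can. A call with a gripper value outside its range is refused whole. OPENING is the closure, from -1 (fully open) to 1 (shut), set as the call begins (- or left out, the last holds). The fingers move at their own pace and stop on an object; FORCE is the grip in N (left out, the last holds). Time passes only in rows, so rows that do not move let the fingers close. It gives the time, the measured TCP pose, the force and the opening at its end, in the units of the state.
- observe(): the state, without advancing time (a new reading comes with each control period).
- read_camera(name): name is "scene" or "top" or "wrist"; returns a dict with "img" (480x640x3 uint8, blue, green, red), "fx", "fy", "cx", "cy" (pixels), "eye" and "rotation" of the camera in the world; the wrist camera has in their place "T_tool_cam" (4x4, takes a point from camera to tool coordinates, whose origin is the TCP and whose axes are the flange's). Camera axes: x right, y down, z forward; pixel columns grow to the right and rows downward; lengths in m; the calibration is good to about 2 mm. A picture is of the moment at which its call begins: read the wrist's pose just before it. There is no depth.
- hand_in(): hands the job in, once; it reports no verdict.
Trained networks look in the newest picture that a camera, given by its name, has taken for a name from the list of things; names that differ only in an ending like _2 or _b are one class to them, and where a whole thing is asked for, a point or a joint stands for the part that bears it (a point fixed in the world has none). Each returns a list of dicts, best first, with "conf" (0 to 1); they miss things now and then, are a little off and sometimes report something else, mostly with a low value. They report only what shows in the picture. A call takes as long as a camera call. They do not tell look-alikes from the thing itself.
- boxes_of(camera, label): "at" ([row, column] in pixels, amid what is visible of it).
- place_of(camera, label): "at" ([row, column] in pixels: a listed point, or the origin of a listed thing).
The state is a dict: "time": time; "qpos": joint angles; "qvel": joint speeds; "joint_efforts": joint torques, N m; "tool_pos": TCP position; "tool_rot": TCP orientation; "contact_force": force on the tool from outside, world axes, zero at the start; "torque": the same for the moment, N m; "opening": finger opening in m.
Only numpy, scipy, OpenCV 4.12 (cv2) and the standard library are available. Lean on these libraries where they do the work, as an engineer would, in place of code of your own. Each camera call takes 0.05 s, during which the arm holds its last target. There are 200 camera calls.

## Working session

There is one attempt and no reset: what is moved stays moved. The work goes in short steps, Python scripts to look and compute and a shell command to move; the robot and the scene stay as the last step left them, time stands still between calls to the robot, and variables do not carry over. Pictures are saved under pics/ and viewed, about 8 in all and at most 12, crops included, and the job is handed in when it is done.

```bash
mkdir -p pics; ls
cat > h.py <<'E'
from cell import *
import numpy as np, cv2
def ray(c,px):
    d=np.array([(px[1]-c['cx'])/c['fx'],(px[0]-c['cy'])/c['fy'],1.])
    return np.array(c['rotation'])@d
def atz(c,px,z):
    d=ray(c,px);e=np.array(c['eye']);return e+d*(z-e[2])/d[2]
E
python3 - <<'E'
from h import *
s=observe();print({k:np.round(v,3).tolist() for k,v in s.items()}); 
try: print(grip_point_offset)
except Exception as e: print(e)
for n in ['scene','top']:
    c=read_camera(n);cv2.imwrite(f'pics/{n}0.png',c['img']);print(n,c['eye'])
    for l,z in [('holder',0),('jaw',0),('handle',.078),('pointer',.041),('mark',.034),('outer_cup',.012),('middle_cup',0),('inner_cup',0),('screwdriver',0),('finned_base',0),('amber_bottle',0),('wash_bottle',0),('glass_dish',0),('solder_spool',0),('bit_case',0)]:
        for r in place_of(n,l)[:3]:
            if r['conf']>.2: print(n,l,round(r['conf'],2),np.round(r['at']),np.round(atz(c,r['at'],z),3))
E
```

```text
pics
{'time': 0.0, 'qpos': [1.098, 0.343, 1.525, -0.0, 1.275, -0.146], 'qvel': [-0.001, 0.001, 0.0, 0.001, -0.001, -0.001], 'joint_efforts': [0.0, -43.125, -24.422, 0.072, 0.056, -0.0], 'tool_pos': [0.168, 0.497, 0.226], 'tool_rot': [-3.14, -0.0, 2.815], 'contact_force': [0.669, 1.16, 0.389], 'torque': [-0.001, -0.018, 0.01], 'opening': 0.092}
0.0188
scene [ 1.65094501 -0.22578086  0.89550605]Traceback (most recent call last):
  File "<stdin>", line 9, in <module>
  File "h.py", line 7, in atz
    d=ray(c,px);e=np.array(c['eye']);return e+d*(z-e[2])/d[2]
                                                         ~^^^
IndexError: invalid index to scalar variable.
```

```bash
cat > h.py <<'E'
from cell import *
import numpy as np, cv2
from scipy.spatial.transform import Rotation as R
def rot(r):
    return R.from_euler('xyz',r).as_matrix()
def ray(c,px):
    d=np.array([(px[1]-c['cx'])/c['fx'],(px[0]-c['cy'])/c['fy'],1.])
    return rot(c['rotation'])@d
def atz(c,px,z):
    d=ray(c,px);e=np.array(c['eye']);return e+d*(z-e[2])/d[2]
def wristcam():
    s=observe();c=read_camera('wrist');T=np.eye(4);T[:3,:3]=rot(s['tool_rot']);T[:3,3]=s['tool_pos']
    M=T@np.array(c['T_tool_cam']);c['eye']=M[:3,3];c['rotation']=R.from_matrix(M[:3,:3]).as_euler('xyz');return c
E
python3 - <<'E'
from h import *
for n in ['scene','top']:
    c=read_camera(n);cv2.imwrite(f'pics/{n}0.png',c['img']);print(n,c['eye'],c['rotation'],rot(c['rotation'])[:,2])
    for l,z in [('holder',0),('jaw',0),('handle',.078),('pointer',.041),('mark',.034),('outer_cup',.012),('middle_cup',0),('inner_cup',0),('screwdriver',0),('finned_base',0),('amber_bottle',0),('wash_bottle',0),('glass_dish',0),('solder_spool',0),('bit_case',0)]:
        for r in place_of(n,l)[:3]:
            if r['conf']>.2: print(n,l,round(r['conf'],2),np.round(r['at']),np.round(atz(c,r['at'],z),3))
print(read_camera('wrist')['T_tool_cam'])
E
```

```text
scene [ 1.65094501 -0.22578086  0.89550605] [-2.2158147  -0.01672556  1.35605484] [-0.77859216  0.1801059  -0.60112903]
scene holder 0.65 [293. 253.] [ 0.623 -0.162  0.   ]
scene jaw 0.3 [261. 346.] [0.544 0.091 0.   ]
scene handle 0.88 [232. 227.] [ 0.463 -0.204  0.078]
scene pointer 0.69 [228. 402.] [0.484 0.263 0.041]
scene pointer 0.34 [289. 248.] [ 0.654 -0.173  0.041]
scene outer_cup 0.76 [286. 249.] [ 0.611 -0.169  0.012]
scene outer_cup 0.61 [230. 401.] [0.453 0.274 0.012]
scene middle_cup 0.6 [263. 396.] [0.578 0.22  0.   ]
scene inner_cup 0.77 [229. 403.] [0.431 0.287 0.   ]
scene inner_cup 0.72 [238. 371.] [0.459 0.185 0.   ]
scene inner_cup 0.36 [338. 300.] [ 0.794 -0.075  0.   ]
scene screwdriver 0.71 [261. 345.] [0.543 0.09  0.   ]
scene screwdriver 0.66 [229. 339.] [0.397 0.108 0.   ]
scene finned_base 0.94 [308. 413.] [0.75  0.204 0.   ]
scene amber_bottle 0.79 [338. 303.] [ 0.796 -0.071  0.   ]
scene amber_bottle 0.55 [329. 349.] [0.789 0.038 0.   ]
scene amber_bottle 0.28 [232. 339.] [0.41  0.106 0.   ]
scene wash_bottle 0.91 [327. 346.] [0.782 0.033 0.   ]
scene gl
[... 1059 characters left out ...]
 screwdriver 0.62 [230. 385.] [ 0.622 -0.158  0.   ]
top finned_base 0.82 [174. 241.] [0.751 0.198 0.   ]
top amber_bottle 0.69 [159. 352.] [ 0.795 -0.074  0.   ]
top amber_bottle 0.41 [295. 412.] [ 0.467 -0.225  0.   ]
top wash_bottle 0.74 [162. 308.] [0.784 0.035 0.   ]
top glass_dish 0.56 [256. 134.] [0.544 0.447 0.   ]
top solder_spool 0.92 [318. 278.] [0.403 0.096 0.   ]
top bit_case 0.63 [265. 497.] [ 0.543 -0.429  0.   ]
[[-1.19924776e-03 -9.66694599e-01 -2.55929900e-01  6.75858107e-02]
 [ 9.99998679e-01 -1.44021618e-03  7.54124554e-04 -4.29604721e-05]
 [-1.09760252e-03 -2.55928657e-01  9.66695049e-01 -1.58879528e-01]
 [ 0.00000000e+00  0.00000000e+00  0.00000000e+00  1.00000000e+00]]
```

View pics/scene0.png

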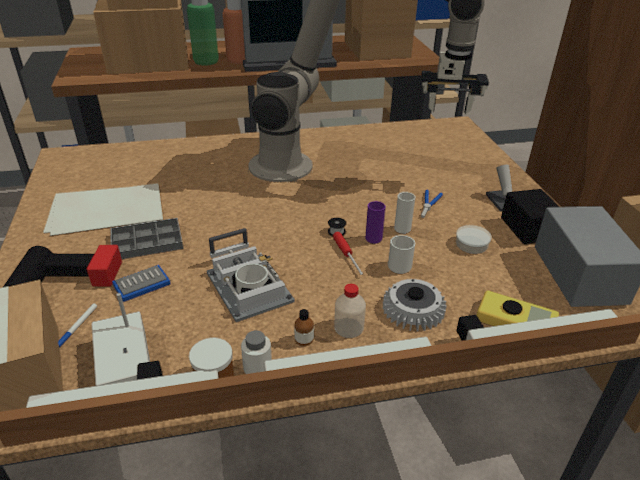

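View pics/top0.png

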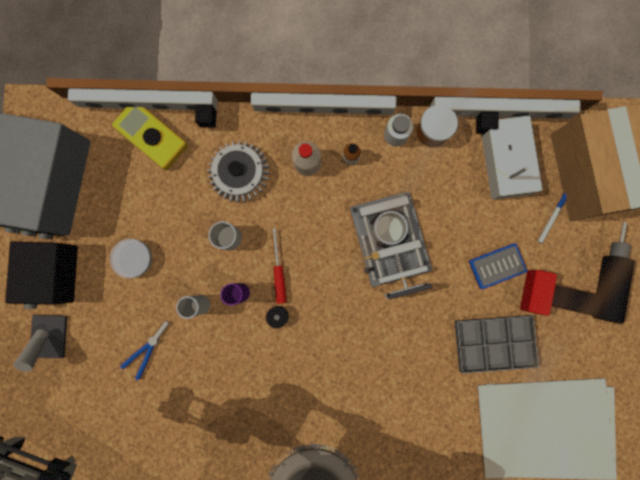

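```bash
cat >> h.py <<'E'
def to(p,yaw=None):
    s=observe();T=rot(s['tool_rot']);d=T.T@(np.array(p)-s['tool_pos'])*1000
    print('t %.2f'%s['time'],'pos',np.round(s['tool_pos'],4),'yaw %.4f'%s['tool_rot'][2],'rotz',None if yaw is None else round(s['tool_rot'][2]-yaw,4),'shift',np.round(d,1))
E
python3 -m inch '[[[0,0,0,0.167],[0,0,0,0.167],[0,0,0,0.167],[0,0,0,0.167],[0,0,0,0.167],[0,0,0,0.167],[-45,35,0,0],[-45,35,0,0],[-45,35,0,0],[-45,35,0,0]]]' -1 10
python3 -m inch '[[[-45,35,0,0],[-45,35,0,0],[0,0,0,0],[0,0,0,0]]]'
python3 - <<'E'
from h import *
to([.435,.28,.226],1.81)
c=wristcam();cv2.imwrite('pics/w1.png',c['img']);print(c['eye'])
for l,z in [('middle_cup',0),('inner_cup',0)]:
    for r in place_of('wrist',l)[:3]+boxes_of('wrist',l)[:3]:
        print(l,round(r['conf'],2),np.round(r['at']),np.round(atz(c,r['at'],z),3))
E
```

```text
time: 3.0
tool_pos: [0.3488, 0.3548, 0.2269]
tool_rot: [3.141, -0.0, 1.813]
contact_force: [1.1, -0.0, -0.3]
opening: 0.0918
time: 3.5
tool_pos: [0.4367, 0.2855, 0.2266]
tool_rot: [-3.141, -0.0, 1.812]
contact_force: [-0.7, -0.4, 0.9]
opening: 0.0915
t 3.50 pos [0.4367 0.2855 0.2266] yaw 1.8121 rotz 0.0021 shift [-5.  -3.   0.6]
[0.42125062 0.35161638 0.3854734 ]
inner_cup 0.91 [296. 320.] [0.466 0.189 0.   ]
inner_cup 0.68 [217. 314.] [0.435 0.282 0.   ]
inner_cup 0.34 [ 90. 449.] [0.541 0.448 0.   ]
inner_cup 0.94 [341. 319.] [0.478 0.128 0.   ]
inner_cup 0.7 [231. 317.] [0.442 0.267 0.   ]
```

View pics/w1.png

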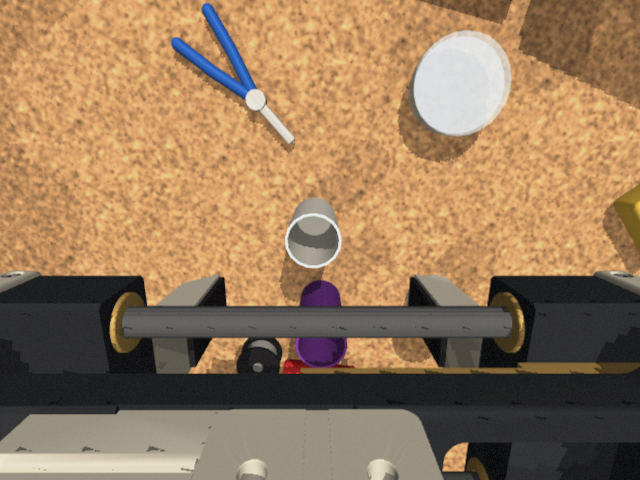

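```bash
cat >> h.py <<'E'
def rim(c,guess,zt,dia):
    # refine cup centre: project the rim circle and match bright-to-dark edges by a fitted ellipse gradient score
    from scipy.optimize import minimize
    g=cv2.GaussianBlur(cv2.cvtColor(c['img'],cv2.COLOR_BGR2GRAY),(0,0),1.2).astype(float)
    gx=cv2.Sobel(g,-1,1,0);gy=cv2.Sobel(g,-1,0,1)
    A=rot(c['rotation']);a=np.linspace(0,2*np.pi,180,endpoint=False)
    def proj(P):
        q=(P-c['eye'])@A;return np.c_[q[:,0]/q[:,2]*c['fx']+c['cx'],q[:,1]/q[:,2]*c['fy']+c['cy']]
    def sc(p,r=dia/2):
        u=np.c_[np.cos(a),np.sin(a),0*a];P=np.array([p[0],p[1],zt])+r*u
        i=proj(P);n=proj(P+.001*u)-i;n/=np.linalg.norm(n,axis=1)[:,None]
        m=i.astype(np.float32).reshape(-1,1,2)
        X=cv2.remap(gx,m,None,1)[:,0];Y=cv2.remap(gy,m,None,1)[:,0]
        return np.mean(np.clip(-(X*n[:,0]+Y*n[:,1]),-60,60))
    G=np.arange(-.02,.0201,.001);S=[(sc((guess[0]+x,guess[1]+y)),guess[0]+x,guess[1]+y) for x in G for y in G]
    return np.round(max(S),4)
E
python3 - <<'E'
from h import *
s=observe();c=wristcam();print('inner rim',rim(c,(.435,.282),.11,.048),atz(c,(241,313),.11))
E
python3 -m inch '[[[-25,34,0,0],[-25,34,0,0],[-25,34,0,0],[-25,34,0,0],[0,0,0,0],[0,0,0,0]]]'
python3 - <<'E'
from h import *
c=wristcam();cv2.imwrite('pics/w2.png',c['img'])
for r in place_of('wrist','middle_cup')[:2]: print(round(r['conf'],2),np.round(r['at']),np.round(atz(c,r['at'],0),3))
p=rim(c,(.592,.219),.08,.062);print('mid rim',p)
to([p[1],p[2],.055],1.81)
E
```

```text
inner rim [60.     0.435  0.283] [0.43476827 0.28292202 0.11      ]
time: 4.55
tool_pos: [0.5923, 0.2215, 0.2264]
tool_rot: [-3.141, -0.0, 1.813]
contact_force: [-0.1, 0.4, 0.4]
opening: 0.0921
0.78 [222. 317.] [0.595 0.214 0.   ]
mid rim [59.6326  0.597   0.22  ]
t 4.65 pos [0.5921 0.2218 0.2269] yaw 1.8142 rotz 0.0042 shift [ -3.    4.4 171.9]
```

View pics/w2.png

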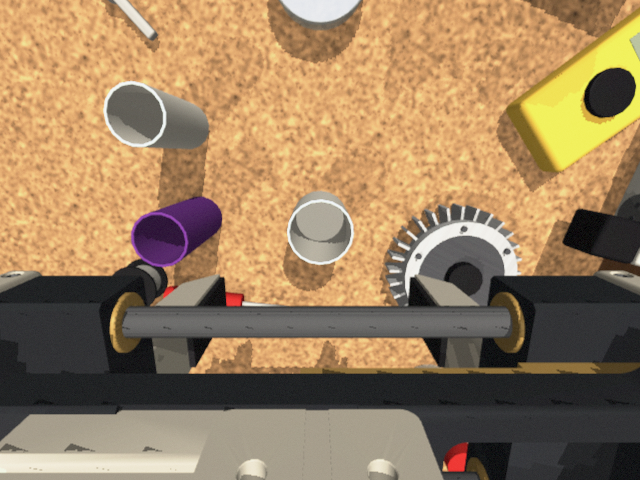

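```bash
python3 -m inch '[[[-2,4.4,45,0],[-1,0,50,0],[0,0,50,0],[0,0,27,0],[0,0,0,0],[0,0,0,0]]]'
python3 -m inch '[[[0,0,0,0],[0,0,0,0],[0,0,0,0],[0,0,0,0],[0,0,0,0],[0,0,0,0]]]' 1 15
```

```text
time: 5.4
tool_pos: [0.5987, 0.2198, 0.0566]
tool_rot: [3.139, -0.0, 1.814]
contact_force: [1.1, 1.0, 0.0]
opening: 0.092
time: 6.15
tool_pos: [0.5981, 0.219, 0.055]
tool_rot: [3.142, 0.0, 1.813]
contact_force: [-1.7, -0.7, 3.5]
opening: 0.0604
```

```bash
python3 -m inch '[[[0,0,-20,0],[0,0,-45,0],[0,0,-45,0],[-25,-3,-10,0],[-50,-8,0,0],[-50,-8,0,0],[-50,-8,0,0],[-50,-8,0,0],[-50,-8,0,0],[-50,-8,0,0]]]'
python3 -m inch '[[[-50,-8,0,0],[-50,-8,0,0],[-25,-2,0,0],[0,0,0,0],[0,0,0,0]]]'
python3 - <<'E'
from h import *
c=wristcam();cv2.imwrite('pics/w3.png',c['img'])
for l,z in [('outer_cup',.012),('handle',.078),('pointer',.041),('mark',.034),('holder',0),('jaw',0)]:
  for r in place_of('wrist',l)[:2]: print(l,round(r['conf'],2),np.round(r['at']),np.round(atz(c,r['at'],z),4))
print('outer rim',rim(c,(.620,-.166),.062,.076))
to([.62,-.166,.175],1.81)
E
```

```text
time: 7.4
tool_pos: [0.6265, -0.1103, 0.1743]
tool_rot: [-3.142, -0.0, 1.813]
contact_force: [0.7, -0.1, -1.1]
opening: 0.0601
time: 8.02
tool_pos: [0.6388, -0.2334, 0.1742]
tool_rot: [-3.141, -0.001, 1.813]
contact_force: [-0.2, 0.2, -1.4]
opening: 0.0602
outer_cup 0.96 [147. 319.] [ 0.6239 -0.1608  0.012 ]
handle 0.69 [160. 112.] [ 0.4791 -0.2074  0.078 ]
handle 0.43 [259. 314.] [ 0.64   -0.2458  0.078 ]
pointer 0.69 [ 67. 248.] [ 0.5551 -0.1162  0.041 ]
mark 0.62 [ 69. 215.] [ 0.5279 -0.1226  0.034 ]
outer rim [60.     0.626 -0.163]
t 8.38 pos [ 0.6391 -0.2336  0.1749] yaw 1.8137 rotz 0.0037 shift [70.3 -2.3 -0.1]
```

View pics/w3.png

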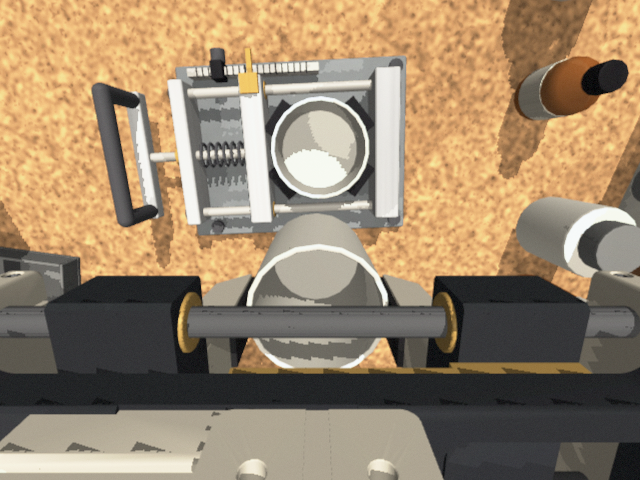

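```bash
sed -i 's/,-60,60))/,-300,300))/; s/,.001);S=/,.0005);S=/; s/G=np.arange(-.02,.0201,.0005)/G=np.arange(-.012,.0121,.0005)/' h.py
python3 - <<'E'
from h import *
c=wristcam()
p=rim(c,(.625,-.163),.062,.076);q=rim(c,(.639,-.234),.2,.062)
print(p,'inside',rim(c,(.625,-.163),.062,.0755),q,'base by hand',atz(c,(147,320),.062))
s=observe();print('held offset in tool mm',1000*rot(s['tool_rot']).T@(np.array([q[1],q[2],.2])-s['tool_pos']))
def yaw(a,b,z):
    d=atz(c,a,z)-atz(c,b,z);return np.round(np.arctan2(d[1],d[0]),3)
print('bar perp',yaw((222,125),(90,97),.078)+np.pi/2,'right edge',yaw((215,404),(65,404),.012)+np.pi/2,'rods',yaw((81,373),(95,185),.035))
to([p[1],p[2],.1],1.81)
v=c['img'][60:230,80:420];cv2.imwrite('pics/w3c.png',cv2.resize(v,None,fx=2,fy=2,interpolation=cv2.INTER_CUBIC))
E
```

```text
[ 2.769653e+02  6.245000e-01 -1.630000e-01] inside [ 2.773123e+02  6.245000e-01 -1.630000e-01] [135.0789   0.6395  -0.232 ] base by hand [ 0.62493525 -0.16200272  0.062     ]
held offset in tool mm [  1.6673462    0.86803068 -25.10752049]
bar perp 0.30579632679489666 right edge 0.30679632679489655 rods 0.31
t 8.43 pos [ 0.6391 -0.2338  0.1749] yaw 1.8135 rotz 0.0035 shift [72.3  2.9 74.9]
```

```bash
python3 -m inch '[[[35,1,0,0],[35.5,1,0,0],[0,0,15,0],[0,0,20,0],[0,0,15,0],[0,0,0,0],[0,0,8,0],[0,0,8,0],[0,0,8,0],[0,0,0,0]]]'
python3 - <<'E'
from h import *
c=wristcam();cv2.imwrite('pics/w4.png',c['img']); to([.6245,-.163,.07])
E
```

```text
time: 9.68
tool_pos: [0.6235, -0.1652, 0.0998]
tool_rot: [-3.14, -0.001, 1.813]
contact_force: [0.5, 0.1, -2.0]
opening: 0.0601
t 9.72 pos [ 0.6238 -0.1653  0.1004] yaw 1.8128 rotz None shift [ 2.1  1.2 30.4]
```

View pics/w4.png

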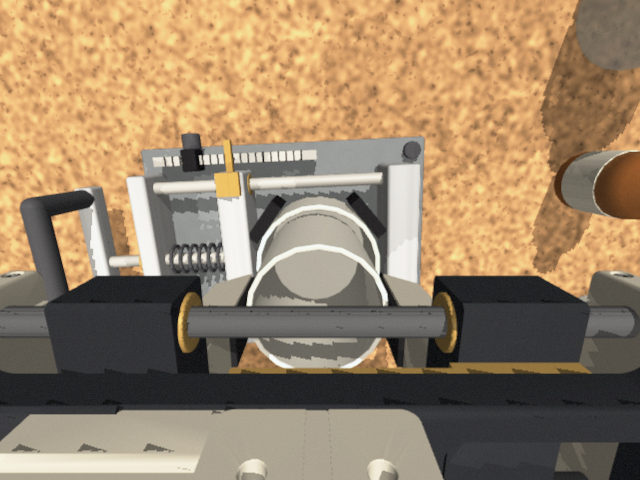

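```bash
python3 -m inch '[[[0,0,8,0],[0,0,8,0],[0,0,6,0],[0,0,3,0],[0,0,2,0],[0,0,0,0]]]'
python3 -m inch '[[[0,0,1.5,0],[0,0,0,0]]]'
```

```text
time: 10.48
tool_pos: [0.624, -0.1654, 0.0737]
tool_rot: [3.142, -0.0, 1.813]
contact_force: [-0.4, -0.0, -0.0]
opening: 0.0602
time: 10.72
tool_pos: [0.624, -0.1654, 0.0722]
tool_rot: [3.142, -0.0, 1.813]
contact_force: [0.5, -0.5, -0.5]
opening: 0.0601
```

```bash
python3 -m inch '[[[0,0,1,0],[0,0,0,0]]]'
python3 -m inch '[[[0,0,1,0],[0,0,0,0]]]'
python3 -m inch '[[[0,0,1,0],[0,0,0,0]]]'
```

```text
time: 10.98
tool_pos: [0.624, -0.1654, 0.0711]
tool_rot: [-3.142, -0.0, 1.813]
contact_force: [-0.3, 0.4, -0.3]
opening: 0.0605
time: 11.22
tool_pos: [0.624, -0.1654, 0.0701]
tool_rot: [-3.142, -0.0, 1.813]
contact_force: [0.0, 0.1, -0.9]
opening: 0.0602
time: 11.48
tool_pos: [0.6241, -0.1656, 0.07]
tool_rot: [3.141, 0.001, 1.813]
contact_force: [-2.2, 0.3, 4.6]
opening: 0.0606
```

```bash
python3 -m inch '[[[0,0,0,0],[0,0,0,0],[0,0,0,0],[0,0,-10,0],[0,0,-30,0],[0,0,-50,0],[0,0,-60,0],[0,0,-20,0],[0,0,0,0],[0,0,0,0]]]' -1
python3 - <<'E'
from h import *
c=wristcam();cv2.imwrite('pics/w5.png',c['img']); print('mid',rim(c,(.624,-.164),.095,.062),'outer',rim(c,(.624,-.164),.062,.076))
def f(l,z):
    for r in place_of('wrist',l)[:2]: print(l,round(r['conf'],2),np.round(r['at']),np.round(atz(c,r['at'],z),4))
f('middle_cup',.015);f('handle',.078);f('pointer',.041);f('mark',.034)
to([.435,.283,.226],1.81)
E
```

```text
time: 12.72
tool_pos: [0.6234, -0.1652, 0.2378]
tool_rot: [-3.14, -0.001, 1.813]
contact_force: [-0.8, 0.0, 0.5]
opening: 0.092
mid [ 1.954399e+02  6.240000e-01 -1.640000e-01] outer [ 1.79748e+02  6.24500e-01 -1.63000e-01]
middle_cup 0.75 [217. 316.] [ 0.6231 -0.1673  0.015 ]
handle 0.66 [231. 162.] [ 0.4801 -0.2044  0.078 ]
pointer 0.74 [381. 213.] [ 0.549  -0.3885  0.041 ]
pointer 0.7 [158. 261.] [ 0.5532 -0.1161  0.041 ]
mark 0.52 [158. 237.] [ 0.528  -0.1225  0.034 ]
t 12.97 pos [ 0.6237 -0.1653  0.238 ] yaw 1.8128 rotz 0.0028 shift [480.5 -75.7  12.7]
```

View pics/w5.png

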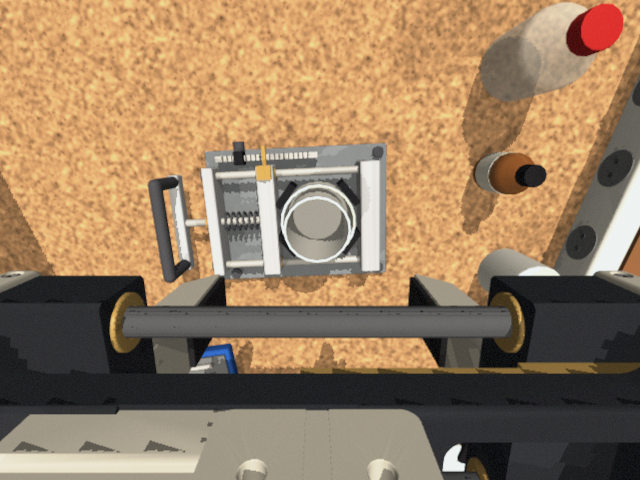

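```bash
python3 -m inch '[[[55,-8,0,0],[55,-8,0,0],[55,-8,0,0],[55,-8,0,0],[55,-8,0,0],[55,-8,0,0],[55,-8,0,0],[55,-10,0,0],[40,-9.7,0,0],[0,0,0,0]]]'
python3 - <<'E'
from h import *
c=wristcam();p=rim(c,(.435,.283),.11,.048);print(p);to([p[1],p[2],.083],1.81)
E
```

```text
time: 14.22
tool_pos: [0.4339, 0.2846, 0.2389]
tool_rot: [-3.141, -0.0, 1.817]
contact_force: [1.1, -0.0, -0.6]
opening: 0.0919
[163.5462   0.435    0.2825]
t 14.28 pos [0.4348 0.2833 0.2389] yaw 1.8156 rotz 0.0056 shift [-7.000e-01  1.000e-01  1.559e+02]
```

```bash
python3 -m inch '[[[-0.7,0,45,0],[0,0,50,0],[0,0,45,0],[0,0,16,0],[0,0,0,0],[0,0,0,0]]]'
python3 -m inch '[[[0,0,0,0],[0,0,0,0],[0,0,0,0],[0,0,0,0],[0,0,0,0],[0,0,0,0],[0,0,0,0]]]' 1 12
python3 -m inch '[[[0,0,-20,0],[0,0,-45,0],[0,0,-45,0],[0,0,-35,0],[0,0,0,0]]]'
python3 - <<'E'
from h import *
to([.624,-.164,.228],1.81)
w=np.array([.624,-.164,.228])+.075*np.array([.24,-.97,0]);to(w)
E
```

```text
time: 15.02
tool_pos: [0.4367, 0.2814, 0.084]
tool_rot: [3.14, -0.0, 1.812]
contact_force: [0.6, -0.1, 0.2]
opening: 0.0919
time: 15.9
tool_pos: [0.4356, 0.2818, 0.0832]
tool_rot: [-3.142, -0.0, 1.813]
contact_force: [-1.1, -0.6, 1.0]
opening: 0.048
time: 16.52
tool_pos: [0.4369, 0.2824, 0.2309]
tool_rot: [3.136, -0.001, 1.813]
contact_force: [0.3, 0.3, -1.3]
opening: 0.0479
t 16.52 pos [0.4369 0.2824 0.2309] yaw 1.8128 rotz 0.0028 shift [-478.2   74.7    2.7]
t 16.52 pos [0.4369 0.2824 0.2309] yaw 1.8128 rotz None shift [-553.1   74.7    2.7]
```

```bash
python3 -m inch '[[[-30,6,0,0],[-60,8,0,0],[-60,8,0,0],[-60,8,0,0],[-60,8,0,0],[-60,8,0,0],[-60,8,0,0],[-60,8,0,0],[-60,8,0,0],[-43,4.7,0,0]]]'
python3 -m inch '[[[0,0,0,0],[0,0,0,0]]]'
python3 - <<'E'
from h import *
s=observe();c=wristcam();cv2.imwrite('pics/w6.png',c['img'])
p=rim(c,(.624,-.164),.095,.062);z=s['tool_pos'][2]+.0268
q=rim(c,s['tool_pos'][:2],z,.048)
Rt=rot(s['tool_rot']);print(p,q,'tool pos',s['tool_pos'],'move',1000*Rt.T@np.array([p[1]-q[1],p[2]-q[2],0]),'held off',1000*Rt.T@np.array([q[1]-s['tool_pos'][0],q[2]-s['tool_pos'][1],0]))
E
```

```text
time: 17.77
tool_pos: [0.6405, -0.2397, 0.2256]
tool_rot: [-3.139, -0.002, 1.811]
contact_force: [0.3, 0.1, -0.4]
opening: 0.048
time: 18.02
tool_pos: [0.6401, -0.2366, 0.2264]
tool_rot: [-3.14, -0.002, 1.813]
contact_force: [0.6, 1.2, -0.3]
opening: 0.0481
[118.8118   0.6225  -0.164 ] [145.3264   0.6411  -0.2361] tool pos [ 0.64009961 -0.2366074   0.22641177] move [74.45610319 -0.79130003  0.18039568] held off [ 0.25305072  1.0927975  -0.00164715]
```

View pics/w6.png

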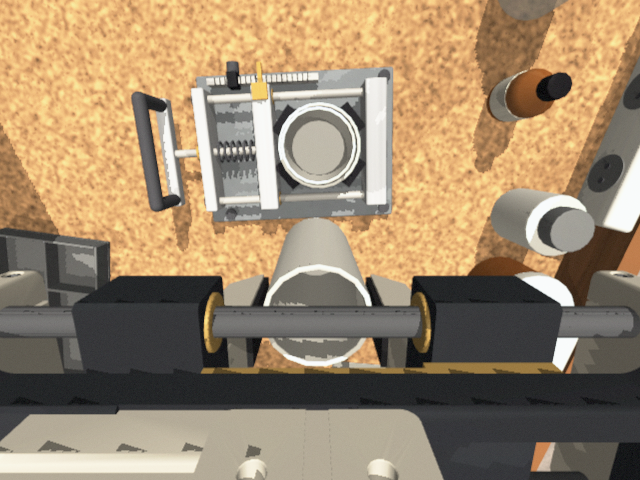

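```bash
python3 -m inch '[[[37,0.5,0,0],[37.3,0.4,0,0],[0,0,12,0],[0,0,15,0],[0,0,10,0],[0,0,0,0],[0,0,10,0],[0,0,8,0],[0,0,8,0],[0,0,0,0]]]'
python3 - <<'E'
from h import *
c=read_camera('scene');cv2.imwrite('pics/s7.png',cv2.resize(c['img'][180:340,160:360],None,fx=3,fy=3,interpolation=cv2.INTER_CUBIC)); to([.624,-.164,.101])
E
```

```text
time: 19.32
tool_pos: [0.6233, -0.1647, 0.1643]
tool_rot: [-3.14, -0.001, 1.813]
contact_force: [0.3, -0.6, -1.1]
opening: 0.0478
t 19.38 pos [ 0.6236 -0.1648  0.1649] yaw 1.8129 rotz None shift [ 0.7  0.6 63.9]
```

View pics/s7.png

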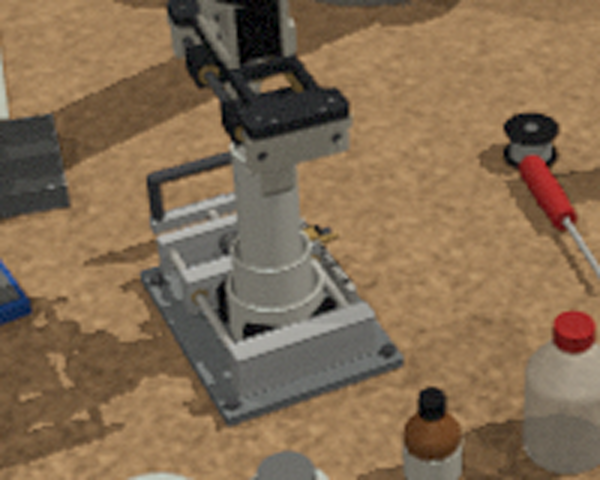

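Inner cup is entering the middle one (rims at crop 270,265), with no contact. Continue down.

```bash
python3 -m inch '[[[0,0,10,0],[0,0,15,0],[0,0,15,0],[0,0,12,0],[0,0,6,0],[0,0,2,0],[0,0,0,0],[0,0,0,0]]]'
python3 -m inch '[[[0,0,1.5,0],[0,0,0,0]]]'
python3 -m inch '[[[0,0,1,0],[0,0,0,0]]]'
```

```text
time: 20.38
tool_pos: [0.6241, -0.165, 0.1058]
tool_rot: [3.141, 0.001, 1.813]
contact_force: [1.0, -0.1, -0.2]
opening: 0.0481
time: 20.62
tool_pos: [0.6237, -0.1648, 0.1037]
tool_rot: [3.141, -0.0, 1.813]
contact_force: [0.2, 0.3, -0.4]
opening: 0.048
time: 20.88
tool_pos: [0.6237, -0.1648, 0.1026]
tool_rot: [-3.141, -0.0, 1.813]
contact_force: [-0.0, -0.5, -0.1]
opening: 0.0479
```

```bash
python3 -m inch '[[[0,0,1,0],[0,0,0,0]]]'
python3 -m inch '[[[0,0,0.8,0],[0,0,0,0]]]'
python3 -m inch '[[[0,0,0.8,0],[0,0,0,0]]]'
```

```text
time: 21.12
tool_pos: [0.6237, -0.1648, 0.1016]
tool_rot: [-3.141, -0.0, 1.813]
contact_force: [-1.1, -0.2, -0.1]
opening: 0.0479
time: 21.38
tool_pos: [0.6239, -0.165, 0.1013]
tool_rot: [3.141, 0.0, 1.813]
contact_force: [-0.9, 0.2, 2.3]
opening: 0.0477
time: 21.62
tool_pos: [0.6239, -0.1651, 0.1012]
tool_rot: [3.141, 0.001, 1.813]
contact_force: [-1.2, -0.8, 6.4]
opening: 0.0481
```

```bash
python3 -m inch '[[[0,0,0,0],[0,0,0,0],[0,0,0,0],[0,0,0,0],[0,0,-10,0],[0,0,-30,0],[0,0,-50,0],[0,0,-48,-0.061],[0,0,0,0],[0,0,0,0]]]' -1
python3 - <<'E'
from h import *
c=wristcam();cv2.imwrite('pics/w8.png',c['img'])
print('mid',rim(c,(.624,-.164),.095,.062),'inner',rim(c,(.624,-.164),.128,.048))
def f(l,z):
    for r in place_of('wrist',l)[:2]: print(l,round(r['conf'],2),np.round(r['at']),np.round(atz(c,r['at'],z),4))
f('handle',.078);f('pointer',.041);f('mark',.034)
to([.4805,-.2065,.235],1.874)
E
```

```text
time: 22.88
tool_pos: [0.6235, -0.1648, 0.2381]
tool_rot: [-3.142, -0.0, 1.873]
contact_force: [0.6, -0.9, -0.4]
opening: 0.0919
mid [112.3738   0.624   -0.164 ] inner [ 2.073242e+02  6.235000e-01 -1.645000e-01]
handle 0.64 [226. 159.] [ 0.4797 -0.2081  0.078 ]
pointer 0.72 [152. 242.] [ 0.5307 -0.1204  0.041 ]
pointer 0.57 [154. 267.] [ 0.5558 -0.1146  0.041 ]
mark 0.62 [153. 240.] [ 0.5283 -0.1229  0.034 ]
t 23.07 pos [ 0.6232 -0.1647  0.2367] yaw 1.8736 rotz -0.0004 shift [   2.7 -148.7    2. ]
```

View pics/w8.png

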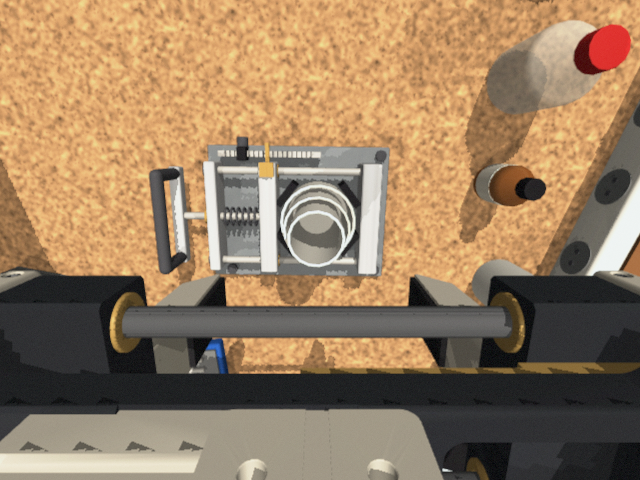

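```bash
python3 -m inch '[[[0.7,-50,0,0],[1,-50,0,0],[1,-48.7,0,0],[0,0,30,0],[0,0,0,0],[0,0,0,0]]]' 0.2
python3 - <<'E'
from h import *
c=wristcam();cv2.imwrite('pics/w9.png',c['img'])
def f(l,z):
    for r in place_of('wrist',l)[:2]: print(l,round(r['conf'],2),np.round(r['at']),np.round(atz(c,r['at'],z),4))
f('handle',.078);f('pointer',.041);f('mark',.034)
to([.4805,-.207,.06],1.874);print(observe()['opening'])
E
```

```text
time: 23.82
tool_pos: [0.4816, -0.2067, 0.2085]
tool_rot: [3.141, 0.0, 1.874]
contact_force: [0.6, 0.1, 0.4]
opening: 0.0381
handle 0.94 [235. 312.] [ 0.4786 -0.2086  0.078 ]
handle 0.45 [158. 419.] [ 0.5444 -0.1193  0.078 ]
pointer 0.56 [156. 420.] [ 0.5547 -0.1148  0.041 ]
mark 0.69 [158. 389.] [ 0.5296 -0.1244  0.034 ]
t 24.02 pos [ 0.4817 -0.2066  0.2086] yaw 1.8744 rotz 0.0004 shift [ 1.000e-01 -1.300e+00  1.486e+02]
0.036406822404721914
```

View pics/w9.png

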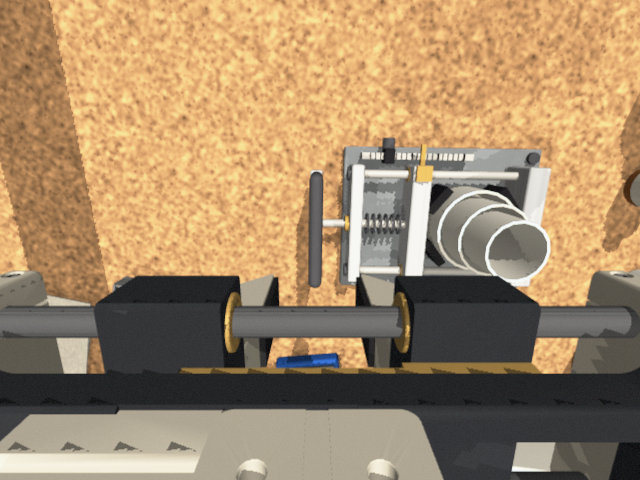

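```bash
cat >> h.py <<'E'
def seg(c,box):
    r0,r1,c0,c1=box;v=c['img'][r0:r1,c0:c1].astype(int);b,g,r=v[...,0],v[...,1],v[...,2]
    gold=(r>150)&(g>100)&(b<90)&(r-b>100);blk=(v.max(2)<60)
    return gold,blk
E
python3 - <<'E'
from h import *
c=wristcam()
a=atz(c,(173,318),.08);b=atz(c,(285,315),.08);d=a-b;print('holder yaw',np.arctan2(d[1],d[0])-np.pi/2)
m=atz(c,(229,316.5),.08);to([m[0],m[1],.06])
g,k=seg(c,(132,182,375,440))
for i in range(50): print(132+i,''.join('G' if x else 'K' if y else '.' for x,y in zip(g[i],k[i])))
E
```

```text
holder yaw 0.2759946824523054
t 24.07 pos [ 0.4815 -0.2066  0.2085] yaw 1.8744 rotz None shift [  4.6   0.8 148.5]
132 .................................................................
133 .................................................................
134 .................................................................
135 .................................................................
136 .................................................................
137 .................................................................
138 .................................................................
139 .................................................................
140 .................................................................
141 .................................................................
142 .................................................................
143 .................................................................
144 .................................................................
145 .................................................................
146 .
[... 1814 characters left out ...]

172 .................................................................
173 .................................................................
174 .................................................................
175 .................................................................
176 .........................................G.......................
177 .........................................G.......................
178 .........................................G.......................
179 .........................................G.......................
180 .........................................G.......................
181 .................................................................
```

```bash
python3 -m inch '[[[2,0,20,0.013],[0,0,45,0],[0,0,45,0],[0,0,25,0],[0,0,13,0],[0,0,0,0],[0,0,0,0]]]'
python3 -m inch '[[[0,0,0,0],[0,0,0,0],[0,0,0,0],[0,0,0,0],[0,0,0,0]]]' 1 40
python3 - <<'E'
from h import *
c=wristcam();cv2.imwrite('pics/w10.png',c['img'])
A=rot(c['rotation'])
for P in ([.5547,-.1148,.041],[.5285,-.1235,.034]):
    q=(np.array(P)-c['eye'])@A;print('expect px row col',q[1]/q[2]*c['fy']+c['cy'],q[0]/q[2]*c['fx']+c['cx'])
for l,z in [('pointer',.041),('mark',.034)]:
    for r in place_of('wrist',l)[:2]: print(l,round(r['conf'],2),np.round(r['at'],1),np.round(atz(c,r['at'],z),4))
to([.48,-.207,.06]);print(observe()['contact_force'])
E
```

```text
time: 24.95
tool_pos: [0.4812, -0.2052, 0.0612]
tool_rot: [3.14, 0.002, 1.861]
contact_force: [0.2, 0.7, -0.3]
opening: 0.0369
time: 25.58
tool_pos: [0.48, -0.205, 0.0604]
tool_rot: [-3.141, 0.0, 1.861]
contact_force: [-4.3, -1.4, 5.7]
opening: 0.0109
expect px row col 159.26639097314964 505.79284276759006
expect px row col 160.75154984923768 446.5574181008271
pointer 0.75 [162.  507.4] [ 0.5561 -0.1158  0.041 ]
mark 0.74 [259.4 540.4] [ 0.6008 -0.1593  0.034 ]
mark 0.7 [261.7 551.4] [ 0.6075 -0.1588  0.034 ]
t 25.73 pos [ 0.4799 -0.205   0.0604] yaw 1.8609 rotz None shift [-2.  -0.5  0.4]
[-5.03568919 -0.64343864  5.1137756 ]
```

```bash
cat > m.py <<'E'
from h import *
c=wristcam();img=c['img'];hsv=cv2.cvtColor(img,cv2.COLOR_BGR2HSV)
A=rot(c['rotation'])
def px(P): q=(np.array(P)-c['eye'])@A;return q[1]/q[2]*c['fy']+c['cy'],q[0]/q[2]*c['fx']+c['cx']
r,k=map(int,px([.5285,-.1235,.034]))
v=img[r-35:r+35,k-40:k+110].astype(int)
gold=(v[...,2]-v[...,0]>55)&(v[...,2]>90);blk=v.max(2)<70
import sys
for i in range(0,70,2): print(r-35+i,''.join('G' if x else 'K' if y else '.' for x,y in zip(gold[i],blk[i])))
print('col0',k-40)
cv2.imwrite(sys.argv[1],cv2.resize(img[max(0,r-60):r+90,k-80:k+120],None,fx=4,fy=4,interpolation=cv2.INTER_CUBIC));print('crop r0,c0',max(0,r-60),k-80)
E
python3 m.py pics/w10c.png
```

```text
125 GGGGGGGGGGGGGGGGGGGGGGGGGGGGGGGGGGGGGGGGGGGGGGGGGGGGGGGGGGGGGGGGGGGGGGGGGGGGGGGGGGGGGGGGGGGGGGGGGGGGGGGGGGGGGGGGGGGGGGGGGGGGGGGGGGGGGGGGGGGGGGGGGGGGGG
127 GGGGGGGGGGGGGGGGGGGGGGGGGGGGGGGGGGGG............GGGGGGGGGGGGGGGGGGGGGGGGGGGGGGGGGGGGGGGGGGGGGGGGGGGGGGGGGGGGGGGGGGGGGGGGGGGGGGGGGGGGGGGGGGGGGGGGGGGGGG
129 GGGGGGGGGGGGGGGGGGGGGGGGGGGGKKKKKKK...............GGGGGGGGGGGGGGGGGGGGGGGGGGGGGGGGGGGGGGGGGGGGGGGGGGGGGGGGGGGGGGGGGGGGGGGGGGGGGGGGGGGGGGGGGGGGGGGGGGGG
131 GGGGGGGGGGGGGGGGGGGGGGGGGGGGKKKKKKK...............GGGGGGGGGGGGGGGGGGGGGGGGGGGGGGGGGGGGGGGGGGGGGGGGGGGGGGGGGGGGGGGGGGGGGGGGGGGGGGGGGGGGGGGGGGGGGGGGGGGG
133 GGGGGGGGGGGGGGGGGGGGGGGGGGG.KKKKKK................GGGGGGGGGGGGGGGGGGGGGGGGGGGGGGGGGGGGGGGGGGGGGGGGGGGGGGGGGGGGGGGGGGGGGGGGGGGGGGGGGGGGGGGGGGGGGGGGGGGG
135 GGGGGGGGGGGGGGGGGGGGGGGGGGG.KKKKKK................GGGGGGGGGGGGGGGGGGGGGGGGGGGGGGGGGGGGGGGGGGGGGGGGGGGGGGGGGGGGGGGGGGGGGGGGGGGGGGGGGGGGGGGGGGGGGGGGGGGG
137 GGGGGGGGGGGGGGGGGGGGGGGGGGGKKKKKK................GGGGGGGGGGGGGGGGGGGGGGGGGGGGGGGGGGGGGGGGGGGGGGGGGGGGGGGGGGGGGGGGGGGGGGGGGGGGGGGGGGGGGGGGGGGGGGGGGGGGG
139 GGGGGGGGGGG
[... 3652 characters left out ...]
..GGGGGGGGGGGGGGGGGGGGGGGGGGGGGGG...................
187 ...............................................................................G....................GGGGGGGGGGGGGGGGGGGGGGGGGGGGGG....................
189 ...............................................................................G....................GGGGGGGGGGGGGGGGGGGGGGGGGGGGGG....................
191 ...............................................................................G....................GGGGGGGGGGGGGGGGGGGGGGGGGGGGG.....................
193 ..............................................................................GG...................GGGGGGGGGGGGGGGGGGGGGGGGGGGGGG.....................
col0 406
crop r0,c0 100 366
```

View pics/w10c.png

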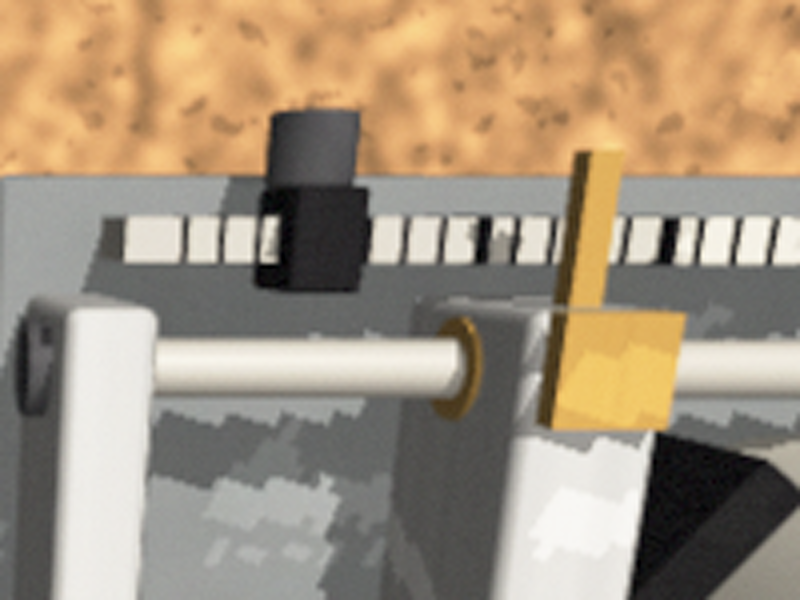

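Run:
```python
from h import *
c=wristcam();u=np.array([np.cos(.29),np.sin(.29),0]);w=np.array([-u[1],u[0],0])
g=lambda r,k,z:(lambda P:np.round(1000*np.array([P@u,P@w]),1))(atz(c,(r,k),z))
for n,r,k,z in [('rider L',160,435.7,.034),('rider R',160,458.6,.034),('ptr L bottom',160,510,.041),('ptr L bottom',148,512,.041),('ptr bot far',140,512.3,.041)]: print(n,g(r,k,z))
a=observe();print(a['tool_pos'])
```

```text
rider L [ 465.3 -269. ]
rider R [ 477.5 -269.1]
ptr L bottom [ 500.9 -269. ]
ptr L bottom [ 501.1 -263. ]
ptr bot far [ 500.7 -259.2]
[ 0.47996361 -0.20498232  0.06040731]
```

```bash
python3 -m inch '[[[0,-2,0,0],[0,-4,0,0],[0,-4,0,0],[0,-4,0,0],[0,-4,0,0],[0,-4,0,0],[0,-4,0,0],[0,-2,0,0],[0,0,0,0],[0,0,0,0]]]'
python3 m.py pics/w11c.png
python3 - <<'E'
from h import *
to([.48,-.205,.0604]);print(observe()['contact_force'])
E
```

```text
time: 27.08
tool_pos: [0.4561, -0.2121, 0.0604]
tool_rot: [3.137, 0.001, 1.86]
contact_force: [8.0, 5.5, -1.0]
opening: 0.0107
125 GGGGGGGGGGGGGGGGGGGGGGGGGGGGGGGGGGGGGGGGGGGGGGGGGGGGGGGGGGGGGGGGGGGGGGGGGGGGGGGGGGGGGGGGGGGGGGGGGGGGGGGGGGGGGGGGGGGGGGGGGGGGGGGGGGGGGGGGGGGGGGGGGGGGGG
127 GGGGGGGGGGGGGGGGGGGGGGGGGGGGGG...................GGGGGGGGGGGGGGGGGGGGGGGGGGGGGGGGGGGGGGGGGGGGGGGGGGGGGGGGGGGGGGGGGGGGGGGGGGGGGGGGGGGGGGGGGGGGGGGGGGGGG
129 GGGGGGGGGGGGGGGGGGGGGGGGGGKKKKKKKKK...............GGGGGGGGGGGGGGGGGGGGGGGGGGGGGGGGGGGGGGGGGGGGGGGGGGGGGGGGGGGGGGGGGGGGGGGGGGGGGGGGGGGGGGGGGGGGGGGGGGGG
131 GGGGGGGGGGGGGGGGGGGGGGGGGGKKKKKKKKK..............GGGGGGGGGGGGGGGGGGGGGGGGGGGGGGGGGGGGGGGGGGGGGGGGGGGGGGGGGGGGGGGGGGGGGGGGGGGGGGGGGGGGGGGGGGGGGGGGGGGGG
133 GGGGGGGGGGGGGGGGGGGGGGGGG.KKKKKKKK...............GGGGGGGGGGGGGGGGGGGGGGGGGGGGGGGGGGGGGGGGGGGGGGGGGGGGGGGGGGGGGGGGGGGGGGGGGGGGGGGGGGGGGGGGGGGGGGGGGGGGG
135 GGGGGGGGGGGGGGGGGGGGGGGGG.KKKKKKKK...............GGGGGGGGGGGGGGGGGGGGGGGGGGGGGGGGGGGGGGGGGGGGGGGGGGGGGGGGGGGGGGGGGGGGGGGGGGGGGGGGGGGGGGGGGGGGGGGGGGGGG
137 GGGGGGGGGGGGGGGGGGGGGGGGGKKKKKKKK......
[... 3899 characters left out ...]
GGGGGGGGGGGGGGGGGGGG...................................................................
189 ................................GG...................GGGGGGGGGGGGGGGGGGGGGGGGGGGGGG...................................................................
191 ................................GG...................GGGGGGGGGGGGGGGGGGGGGGGGGGGGGG...................................................................
193 ................................G....................GGGGGGGGGGGGGGGGGGGGGGGGGGGGG....................................................................
col0 452
crop r0,c0 100 412
t 27.12 pos [ 0.4561 -0.2121  0.0604] yaw 1.8601 rotz None shift [ 0.  24.9  0.2]
[ 8.715406    5.54490201 -1.49555331]
```

```bash
cat > g.py <<'E'
from h import *
import sys
# args: rider right col, pointer left col, row 160
c=wristcam();u=np.array([np.cos(.29),np.sin(.29),0])
R_,P_=float(sys.argv[1]),float(sys.argv[2])
rr=atz(c,(160,R_),.034)@u*1000-5;pl=atz(c,(160,P_),.041)@u*1000+2
print('rider c',rr,'pointer c',pl,'remaining',pl-rr)
E
python3 g.py 502.8 509
python3 - <<'E'
from h import *
for l,z in [('pointer',.041),('mark',.034)]:
    c=wristcam()
    for r in place_of('wrist',l)[:2]: P=atz(c,r['at'],z);print(l,round(r['conf'],2),np.round(r['at'],1),np.round(P,4),P@[np.cos(.29),np.sin(.29),0])
E
```

```text
rider c 471.56933943594044 pointer c 477.9699512796959 remaining 6.400611843755485
pointer 0.79 [160.8 508.3] [ 0.5329 -0.1223  0.041 ] 0.475675590109396
mark 0.85 [158.3 497. ] [ 0.5304 -0.1218  0.034 ] 0.47337866002109646
```

Run:
```python
from h import *
c=wristcam()
for r in (150,160,170): print(r,[tuple(map(int,p)) for p in c['img'][r-1:r+2,498:522].mean(0)])
print(160,[int(p) for p in c['img'][159:162,474:486].mean((0,2))])
```

```text
150 [(25, 24, 24), (28, 26, 27), (27, 27, 26), (25, 26, 26), (29, 26, 30), (30, 31, 30), (91, 93, 91), (144, 147, 147), (137, 144, 146), (78, 92, 101), (31, 59, 74), (28, 56, 73), (33, 62, 80), (72, 140, 182), (90, 172, 221), (93, 177, 224), (92, 177, 225), (93, 177, 225), (92, 176, 225), (92, 176, 224), (93, 177, 225), (133, 165, 189), (154, 159, 161), (156, 158, 158)]
160 [(27, 25, 26), (23, 24, 24), (23, 22, 20), (23, 24, 22), (30, 29, 29), (94, 100, 103), (186, 200, 207), (138, 156, 166), (52, 76, 91), (33, 58, 75), (31, 57, 75), (43, 83, 108), (81, 156, 202), (91, 176, 224), (91, 176, 224), (93, 178, 225), (92, 177, 225), (92, 177, 224), (93, 177, 225), (115, 186, 225), (190, 217, 228), (180, 193, 200), (101, 107, 111), (72, 75, 77)]
170 [(29, 25, 28), (25, 25, 25), (24, 24, 25), (45, 44, 45), (88, 89, 88), (94, 97, 97), (58, 72, 82), (31, 57, 73), (28, 56, 73), (32, 60, 76), (67, 129, 166), (88, 170, 217), (92, 178, 224), (91, 176, 224), (92, 177, 225), (92, 177, 225), (92, 176, 224), (92, 178, 225), (96, 137, 164), (100, 104, 105), (99, 101, 99), (98, 101, 99), (100, 101, 100), (99, 101, 100)]
160 [143, 51, 170, 208, 168, 124, 68, 11, 13, 9, 16, 25]
```

```bash
python3 -m inch '[[[0,-1.5,0,0],[0,-2,0,0],[0,-1.3,0,0],[0,0,0,0],[0,0,0,0],[0,0,0,0]]]'
python3 - <<'E'
from h import *
c=wristcam();cv2.imwrite('pics/w12.png',c['img'])
to([.48,-.205,.0604])
A=rot(c['rotation']);q=(np.array([.5285,-.1235,.034])-c['eye'])@A;k=int(q[0]/q[2]*c['fx']+c['cx']);print(k)
for r in (142,150,160,170): print(r,k-25,[tuple(map(int,p[[0,2]])) for p in c['img'][r-1:r+2,k-25:k+30].mean(0)])
E
```

```text
time: 28.18
tool_pos: [0.4517, -0.2135, 0.0604]
tool_rot: [3.136, 0.001, 1.86]
contact_force: [9.1, 6.2, -0.5]
opening: 0.0109
t 28.23 pos [ 0.4517 -0.2135  0.0604] yaw 1.8601 rotz None shift [ 0.  29.6  0.2]
501
142 476 [(102, 199), (102, 201), (104, 204), (107, 209), (112, 216), (115, 221), (116, 222), (104, 201), (59, 113), (32, 31), (39, 37), (43, 43), (50, 49), (56, 54), (59, 59), (63, 63), (67, 67), (71, 72), (74, 74), (77, 78), (81, 83), (83, 83), (85, 85), (86, 86), (89, 89), (90, 90), (90, 91), (88, 90), (87, 89), (85, 87), (84, 85), (72, 79), (43, 73), (32, 74), (30, 74), (30, 74), (68, 169), (88, 217), (91, 223), (89, 222), (91, 223), (91, 223), (92, 224), (92, 224), (107, 220), (119, 220), (120, 219), (115, 210), (111, 205), (110, 203), (108, 198), (107, 195), (104, 190), (106, 189), (104, 188)]
150 476 [(98, 99), (99, 100), (98, 98), (99, 99), (98, 99), (77, 77), (37, 36), (14, 13), (9, 8), (12, 11), (13, 11), (9, 6), (9, 9), (15, 14), (6, 5), (12, 12), (10, 11), (12, 13), (15, 13), (18, 14), (24, 24), (22, 25), (20, 19), (25, 27), (26, 25), (27, 27), (26, 25), (30, 30),
[... 790 characters left out ...]
9, 51), (159, 178), (204, 224), (211, 229), (210, 228), (209, 228), (208, 227), (209, 228), (130, 144), (41, 42), (159, 177)]
170 476 [(99, 99), (100, 100), (97, 98), (73, 73), (43, 40), (27, 23), (24, 24), (18, 18), (12, 12), (21, 20), (11, 12), (15, 12), (16, 14), (8, 8), (17, 14), (15, 13), (13, 14), (23, 22), (22, 22), (23, 24), (25, 27), (24, 24), (29, 29), (24, 24), (25, 24), (21, 21), (26, 24), (32, 37), (33, 66), (28, 73), (32, 75), (28, 73), (69, 170), (89, 219), (93, 225), (92, 224), (91, 223), (91, 224), (93, 224), (92, 224), (95, 162), (97, 103), (98, 98), (97, 97), (97, 97), (98, 98), (96, 97), (97, 96), (97, 97), (97, 98), (99, 99), (100, 100), (100, 99), (99, 100), (101, 101)]
```

Run:
```python
from h import *
c=wristcam();u=np.array([np.cos(.29),np.sin(.29),0])
print('rider',atz(c,(160,493.8),.034)@u*1000+5,'ptr',atz(c,(160,504.8),.041)@u*1000+2)
for l,z in [('pointer',.041),('mark',.034)]:
    for r in place_of('wrist',l)[:2]: P=atz(c,r['at'],z);print(l,round(r['conf'],2),np.round(r['at'],1),P@u*1000)
t=read_camera('top');s=read_camera('scene')
for n,c in (('top',t),('scene',s)):
  for l,z in [('pointer',.041),('mark',.034),('inner_cup',.018),('middle_cup',.015),('outer_cup',.012)]:
    for r in place_of(n,l)[:2]: P=atz(c,r['at'],z);print(n,l,round(r['conf'],2),np.round(r['at'],1),np.round(P,3),P@u*1000)
w=wristcam()['img'][90:420,330:640];S=s['img'][200:320,190:320]
cv2.imwrite('pics/fin.png',np.hstack([cv2.resize(w,(400,426)),cv2.resize(S,(400,426),interpolation=cv2.INTER_CUBIC)]))
```

```text
rider 472.136703294734 ptr 471.18639615498887
pointer 0.91 [161.1 508. ] 470.9115759110955
mark 0.86 [156.3 502.7] 471.62942004078946
top pointer 0.88 [268.9 372.6] [ 0.526 -0.126  0.041] 468.45131426692825
top mark 0.67 [232.7 390.7] [ 0.613 -0.168  0.034] 539.1536783265636
top mark 0.42 [266.1 370.9] [ 0.533 -0.122  0.034] 475.7209770027099
top inner_cup 0.65 [230.7 391.5] [ 0.619 -0.172  0.018] 544.1384391957325
top inner_cup 0.58 [290.2 238.5] [0.469 0.189 0.018] 502.9603259136546
top middle_cup 0.68 [228.6 387.9] [ 0.624 -0.163  0.015] 551.4452305385809
top outer_cup 0.51 [229.1 386.7] [ 0.623 -0.161  0.012] 551.2317527426943
scene pointer 0.75 [256.9 263. ] [ 0.538 -0.124  0.041] 480.60664084273924
scene mark 0.58 [256.1 263. ] [ 0.526 -0.122  0.034] 469.0571263930636
scene inner_cup 0.22 [243.8 470.1] [0.558 0.433 0.018] 658.2716228047747
scene middle_cup 0.93 [286.8 251.3] [ 0.617 -0.163  0.015] 544.7238180963187
scene middle_cup 0.63 [326.2 348.7] [0.794 0.035 0.015] 770.9350708710517
```

```bash
python3 -m inch '[[[0,0.6,0,0],[0,0,0,0],[0,0,0,0]]]'
python3 - <<'E'
from h import *
u=np.array([np.cos(.29),np.sin(.29),0]);c=wristcam()
for l,z in [('pointer',.041),('mark',.034)]:
    for r in place_of('wrist',l)[:1]: P=atz(c,r['at'],z);print(l,round(r['conf'],2),np.round(r['at'],1),P@u*1000)
print([tuple(map(int,p[[0,2]])) for p in c['img'][159:162,488:514].mean(0)])
t=read_camera('top')
print('top: inner',rim(t,(.624,-.164),.128,.048),'mid',rim(t,(.624,-.164),.095,.062),'outer',rim(t,(.624,-.164),.062,.076))
s=read_camera('scene')
print('scene: inner',rim(s,(.624,-.164),.128,.048),'mid',rim(s,(.624,-.164),.095,.062),'outer',rim(s,(.624,-.164),.062,.076))
to([.48,-.205,.0604])
E
```

```text
time: 29.4
tool_pos: [0.4523, -0.2133, 0.0604]
tool_rot: [3.136, 0.001, 1.86]
contact_force: [11.0, 6.9, -1.0]
opening: 0.0109
pointer 0.95 [160.8 507.8] 471.4163237823872
[(16, 17), (11, 8), (12, 12), (14, 10), (20, 20), (30, 31), (32, 31), (30, 31), (24, 23), (25, 26), (28, 28), (27, 27), (26, 26), (28, 28), (35, 36), (38, 39), (38, 39), (30, 56), (32, 72), (33, 74), (31, 74), (49, 123), (83, 206), (92, 224), (91, 224), (94, 225)]
top: inner [39.6673  0.6225 -0.1655] mid [39.9277  0.623  -0.164 ] outer [80.574   0.6225 -0.163 ]
scene: inner [18.8752  0.621  -0.162 ] mid [38.4913  0.6245 -0.1625] outer [59.7628  0.625  -0.1605]
t 29.65 pos [ 0.4523 -0.2133  0.0604] yaw 1.8601 rotz None shift [ 0.1 28.9  0.2]
```

```bash
python3 -c "
from cell import *
print(hand_in())"
```

```text
the job is handed in; nothing more can be done
None
```

The set is made up, and I handed the job in at about 29.7 s with the gripper still holding the bow handle. I placed the middle cup and then the inner cup while the jaw gripped the outer one. I lowered each in steps of about 1 mm and released it only once floor contact showed, at about 5 to 6 N.

I then pulled the handle straight out by about 29 mm, against about 11 to 13 N.

**Pointer and rider:** my last estimate from the wrist image has the pointer within about 0.5 mm of the rider's centre. On the last pull it went about 1 mm too far, so I eased it back 0.6 mm. The network lost the rider in the final picture, so that check rests on pixel edges. The picture before it showed them 0.7 mm apart by network and 0.95 mm by edges. The top and scene networks disagreed with this by up to about 1 cm, and I gave them less weight because they see these parts from much farther away.

**Cups:** rim fits from the top camera put all three rims concentric to within about 2.5 mm, upright and where they stood before the pull. The scene camera's fit of the inner rim was weak, about 3 mm off.

**Not checked:** the picture limit kept me from viewing a final image. I did not measure the rider itself or the other things on the bench again. The arm only passed above them and felt no unexpected forces.

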